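Lever open the stuck cover of a bench reader with a spatula

TASK

The cover of the bench reader sits flush and stiff and must stand wide open for loading. Draw the spatula out of its dock by the blade, lay it down on the desk clear of the dock and let go, then take it by the handle, put the blade under the cover from the notch in the front rim and lever the cover up; still with the spatula, swing it wide open (at least 70 degrees), then lay the spatula flat on the desk. Keep the fingers off the cover and leave the vials and the timer where they are.

Things in the scene. Friction and masses are not known exactly. Their poses are not given: they have to be found in the camera images.
- reader: white bench reader fixed on the desk, 120 (x) x 130 (y) x 64 mm high; origin: centre of its underside on the desk, x points from its front (robot side) to its back, z up. A grey hinged cover lies in its top, flush with the 64 mm high rim between two side cheeks. Behind the 10 mm thick front wall the well under the cover is hollow down to 30 mm above the desk.
- ledge (a point): fulcrum: middle of the front edge of the floor of the notch in the front rim; in the reader frame x -60, y 0, z 52 mm, axes as the reader. The notch is 40 mm wide (y), 10 mm deep (x), open to the front and above. The closed cover's front edge is at its back, underside 58 mm above the desk: a gap 6 mm high over the ledge.
- cover_hinge (a point): middle of the cover's hinge line, at its far edge: in the reader frame x 46, y 0, z 64 mm; axes as the reader, the hinge runs along y
- cover (a joint): angle of the cover about its hinge, rad: 0 closed, positive as the front edge rises, stop at 1.75. Stiff hinge (about 0.25 N m), it stays where it is left.
- cover_edge (a point): middle of the lower front edge of the cover (turns with it), 96 mm in front of the hinge line; the cover is 95 x 90 x 6 mm
- dock: aluminium sleeve fixed on the desk, 118 (x) x 30 (y) x 38 high on a 48 mm wide foot 5 mm high; origin: centre of its underside, x points out of its open end (at x 59 mm). Its channel is 22 mm wide, from 13 to 34 mm above the desk, closed at the back.
- spatula: stiff spatula 145 mm long, 70 g; origin: on its underside, 75 mm behind the blade tip, x to the tip, z up. Black flat-sided handle x -70..20, 18 wide, z 0..16 mm; ferrule to x 27; steel blade x 26..75, 18 wide, 3 thick, z 6.5..9.5. It starts in the dock handle first, underside 13 mm above the desk, the last 33 mm of the blade standing out.
- spatula_tip (a point): middle of the blade tip: in the spatula frame x 75, y 0, z 8 mm; axes as the spatula
- spatula_grip (a point): middle of the handle: in the spatula frame x -25, y 0, z 8 mm; axes as the spatula
- vial_1: small capped glass vial, 23 mm across, 42 high, on the left of the reader; bystander; origin: centre of its underside
- vial_4: small brown vial, 23 mm across, 42 high, on the right of the reader; bystander; origin: centre of its underside
- timer: bench timer 70 x 72 x 18 mm, behind and left of the work; bystander; origin: centre of its underside

How it is judged (in metres and radians):
On the way, in this order (a step that is already met when the one before it is completed fails the run):
1. the spatula lies flat on the desk, out of the dock, let go (horizontal distance between spatula and dock above 0.12 m and height (world z) of spatula_grip below 0.014 m and height (world z) of spatula_tip below 0.016 m and contact force between the fingers and spatula below 0.1 N), for 0.1 s.
2. the cover is levered ajar by the spatula (value of joint cover above 0.05 rad and contact force between spatula and cover above 0.3 N), for 0.05 s.
3. the cover is swung wide open (value of joint cover above 1.2 rad), for 0.1 s.
At the end, for the whole second after the job is handed in: The cover stands open by at least 1.2 rad (about 69 degrees) and the spatula lies flat and still on the desk, outside the dock (its handle's middle under 14 mm and its tip under 16 mm above the desk) (value of joint cover above 1.2 rad and height (world z) of spatula_grip between 0 and 0.014 m and height (world z) of spatula_tip between 0 and 0.016 m and horizontal distance between spatula and dock above 0.05 m and linear speed of spatula below 0.02 m/s); the robot touches nothing.
It fails at once if the fingers push the cover (contact force between the fingers and cover above 2 N).
It fails at once if a vial or the timer is shoved more than 25 mm or a vial is tipped over (distance of any of vial_1, vial_4, timer from where it was at the start of the episode above 0.025 m or angle between any of vial_1, vial_4's own z axis and vertical above 0.6 rad).
It also fails if it takes over 58 s, if anything falls off the work surface, if the arm or the gripper's body presses on something with over 40 N, if the wrist force passes 120 N, or if a joint passes its speed limit or range.

ROBOT

A 6-joint arm with a two-finger parallel gripper is mounted at the origin on a cart in front of the work surface, level with it; the furniture and walls round the work are solid. World frame = base frame: x ahead of the robot, y to its left, z up, the work surface at z = 0. Lengths are in mm, angles in rad, forces in N, time in s.
With the tool pointing down it reaches from about 350 to 925 mm from the base axis. Payload 6.4 kg.
Tool frame: the origin (TCP) lies between the finger pads; the fingertips stand ctrl.tip_extent ahead of it and the grasp point (between the pads) lies 8 mm behind it (ctrl.tip_extent is the distance from the TCP to the fingertips, in mm); z points along the fingers, y is the line along which they close (so a half turn about z gives the same grasp; the last joint's range is limited). The gripper opens to 94 mm and grips with 3 to 60 N. Pads are 16 mm wide; open, the fingers measure 119 mm over their backs; the gripper's body (75 mm by 177 mm) begins 78 mm behind the grasp point.
Start: joints at [-1.454, 0.245, 1.558, -0, 1.339, -0.174], TCP at [186.372, -622.719, 216.455] pointing down, gripper open.
Joint ranges: [-3.13, 3.13], [-1.02, 2.26], [0.13, 2.54], [-0.95, 4.09], [0.21, 2.88], [-2.74, 2.74]. Speed limits (rad/s): [2.57, 2.57, 3.14, 3.14, 3.14, 3.14].

INTERFACE

Orientations are given as a unit quaternion [w, x, y, z].
In Python, from workcell import ctrl, grip, solve_ik, monitor, grab_frame, workorder, finder gives the robot as it stands. The module is installed in compiled form; this text tells all that it offers. Calls block until the motion is done:
- ctrl.reach(position, orientation): joint-space move of the TCP to a pose.
- ctrl.line_to(position, frame=None, max_speed=150, max_force=None): straight line of the TCP; frame=None keeps the orientation; max_speed is the mean speed in mm/s. With max_force (N) it stops when the force on the tool has changed by that much, and returns True; else False.
- ctrl.goto_joints(angles): joint-space move.
- grip(opening): finger opening in mm; the grip force is fixed at half the most; returns when the fingers have stopped.
- ctrl.hold(seconds).
- solve_ik(position, orientation): joint angles nearest the present ones, or None.
- monitor.read_state(): the state.
- grab_frame(name): name is "side" or "top"; returns a dict with "pixels" (480x640x3 uint8, red, green, blue), "range_z" (480x640 float32, mm along the optical axis (not along the pixel's ray), 0 where there is no reading), "camera_matrix" (3x3 intrinsics, pixels), "cam_to_world" (4x4, takes a point from camera to world coordinates). Camera axes: x right, y up, looking along -z (the intrinsics and any distortion apply to the point x, -y, -z); pixel columns grow to the right and rows downward; lengths in mm; the calibration is good to about 2 mm. A picture is of the moment at which its call begins.
A pose or a line that the arm cannot do raises ctrl.Unreachable and nothing moves.
- workorder.close_job(): hands the job in; it is judged then, once.
Trained networks look in the newest picture that a camera, given by its name, has taken for a name from the list of things; names that differ only in an ending like _2 or _b are one class to them, and where a whole thing is asked for, a point or a joint stands for the part that bears it (a point fixed in the world has none). Each returns a list of dicts, best first, with "p" (0 to 1); they miss things now and then, are a little off and sometimes report something else, mostly with a low value. They report only what shows in the picture. A call takes as long as a camera call.
- finder.silhouettes(target, camera): "pixels" (480x640 bool, what is visible of it) and "bbox" ([left, top, width, height] in pixels, round what is visible of it).
The state is a dict: "clock": time; "qpos": joint angles; "qvel": joint speeds; "tau": joint torques, N m; "position": TCP position; "ee_rot": TCP orientation; "ft_force": force on the tool from outside, world axes, zero at the start; "ft_torque": the same for the moment, N m; "width": finger opening in mm; "grasp_force": force on a finger pad.
Only numpy, scipy, OpenCV 4.12 (cv2) and the standard library are available. Lean on these libraries where they do the work, as an engineer would, in place of code of your own. Each camera call takes 0.05 s, during which the arm holds its last target. There are 200 camera calls.

## Working session

There is one attempt and no reset: what is moved stays moved. The work goes in short steps, each a Python script; the robot and the scene stay as the last script left them, time stands still between calls to the robot, and variables do not carry over. Pictures are saved under pics/ and viewed, at most 13 in all, crops included, and the job is handed in when it is done.

```bash
mkdir -p pics
cat > h.py <<'E'
import numpy as np, cv2
from workcell import ctrl, grip, solve_ik, monitor, grab_frame, workorder, finder
def cloud(f):
    K=f["camera_matrix"];z=f["range_z"].astype(float);v,u=np.mgrid[0:480,0:640]
    P=np.stack([(u-K[0,2])/K[0,0]*z,-(v-K[1,2])/K[1,1]*z,-z,np.ones_like(z)],-1)
    W=(P@np.array(f["cam_to_world"]).T)[...,:3]; W[z==0]=np.nan
    return W
def save(f,n,box=None):
    im=f["pixels"][...,::-1]
    if box: 
        l,t,w,h=box; im=im[t:t+h,l:l+w]; s=min(800/w,600/h); im=cv2.resize(im,None,fx=s,fy=s,interpolation=cv2.INTER_CUBIC)
    cv2.imwrite("pics/"+n,np.ascontiguousarray(im))
E
python3 - <<'E'
from h import *
s=monitor.read_state();print(s["clock"],ctrl.tip_extent,s["ee_rot"],s["width"])
for c in("side","top"):
    f=grab_frame(c);save(f,c+"0.png");W=cloud(f)
    print(c,np.round(f["cam_to_world"],3).tolist())
    for t in("reader","cover","dock","spatula","vial_1","vial_4","timer"):
        for d in finder.silhouettes(t,c)[:2]:
            m=d["pixels"];p=W[m];p=p[~np.isnan(p[:,0])]
            if len(p): print(t,round(d["p"],2),d["bbox"],len(p),np.round(np.median(p,0)),np.round(np.percentile(p,[2,98],axis=0)).tolist())
E
```

```text
0.0 11.0 [-8.76784189e-04  9.89448936e-01  1.44879378e-01  1.65298989e-05] 93.90011042512582
side [[0.959, 0.136, -0.249, 319.632], [-0.283, 0.465, -0.839, -612.003], [0.002, 0.875, 0.485, 504.457], [0.0, 0.0, 0.0, 1.0]]
reader 0.87 [344.4, 274.0, 94.6, 80.1] 5953 [592. -87.  64.] [[536.0, -121.0, 9.0], [658.0, 13.0, 66.0]]
reader 0.39 [356.2, 278.3, 68.9, 37.0] 1863 [598. -52.  65.] [[553.0, -93.0, 63.0], [645.0, -4.0, 67.0]]
cover 0.68 [356.7, 278.0, 66.4, 36.4] 1915 [598. -52.  65.] [[552.0, -93.0, 63.0], [648.0, -3.0, 67.0]]
dock 0.83 [196.2, 227.0, 56.2, 29.7] 1288 [366. 291.  25.] [[311.0, 277.0, 2.0], [425.0, 319.0, 39.0]]
spatula 0.6 [252.6, 228.6, 11.3, 6.0] 64 [443. 313.  23.] [[429.0, 305.0, 1.0], [457.0, 343.0, 24.0]]
vial_1 0.57 [396.9, 340.3, 15.2, 29.0] 408 [ 587. -147.   24.] [[579.0, -153.0, 0.0], [603.0, -117.0, 43.0]]
vial_4 0.57 [396.9, 340.3, 15.2, 29.0] 408 [ 587. -147.   24.] [[579.0, -153.0, 0.0], [603.0, -117.0, 43.0]]
timer 0.86 [366.1, 216.8, 31.3, 21.9] 467 [722. 262.  16.] [[690.0, 234.0, 2.0], [761.0, 303.0, 20.0]]
top [[0.017, 0.988, -0.156, 370.305], [
[... 537 characters left out ...]
20 [723. 270.  14.] [[689.0, 237.0, 6.0], [758.0, 304.0, 19.0]]
spatula 0.63 [217.3, 275.1, 9.8, 12.7] 114 [441. 313.  21.] [[428.0, 304.0, 17.0], [456.0, 321.0, 24.0]]
spatula 0.37 [233.1, 142.9, 32.7, 32.8] 752 [722. 269.  14.] [[689.0, 235.0, -0.0], [757.0, 304.0, 19.0]]
vial_1 0.41 [419.1, 214.7, 14.9, 11.5] 109 [ 585. -139.   28.] [[577.0, -151.0, 3.0], [597.0, -132.0, 44.0]]
vial_4 0.41 [419.1, 214.7, 14.9, 11.5] 109 [ 585. -139.   28.] [[577.0, -151.0, 3.0], [597.0, -132.0, 44.0]]
timer 0.87 [229.0, 141.6, 35.3, 34.1] 692 [722. 269.  15.] [[689.0, 237.0, 5.0], [756.0, 301.0, 19.0]]
timer 0.19 [352.8, 176.5, 70.7, 66.6] 3483 [596. -48.  63.] [[536.0, -113.0, 21.0], [661.0, 16.0, 67.0]]
```

View pics/side0.png

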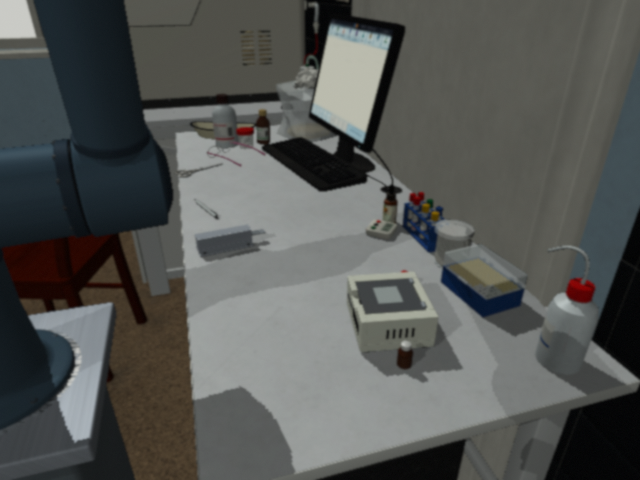

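View pics/top0.png

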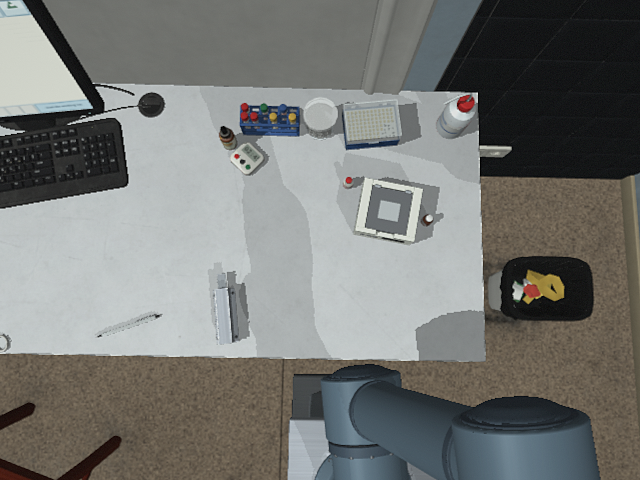

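```bash
cat >> h.py <<'E'
def rect(P):
    r=cv2.minAreaRect(P[:,:2].astype(np.float32)); return np.round(r[0],1),np.round(r[1],1),round(r[2],2)
E
python3 - <<'E'
from h import *
for c in("side","top"):
    W=cloud(grab_frame(c));x,y,z=W[...,0],W[...,1],W[...,2]
    def sel(x0,x1,y0,y1,z0,z1): return W[(x>x0)&(x<x1)&(y>y0)&(y<y1)&(z>z0)&(z<z1)]
    for n,b in dict(readertop=(500,700,-150,50,58,72),docktop=(290,440,270,345,32,45),blade=(428,470,290,340,14,30)).items():
        P=sel(*b);print(c,n,len(P),rect(P),np.round(np.median(P[:,2]),1), np.round(np.percentile(P[:,:2],[1,99],axis=0),1).tolist())
    # vial on left, line fits
    P=sel(540,680,20,90,5,60);print("left",len(P),np.round(np.median(P,0)) if len(P) else 0)
    P=sel(540,680,-190,-125,30,60);print("right",len(P),np.round(np.median(P,0)) if len(P) else 0)
    P=sel(428,470,290,340,14,30);v=cv2.fitLine(P[:,:2].astype(np.float32),cv2.DIST_HUBER,0,.01,.01).ravel();print("blade line",v)
E
```

```text
side readertop 3639 (array([602.8, -48.8]), array([132.9, 120. ]), 80.05) 64.7 [[537.2, -119.4], [664.5, 17.5]]
side docktop 478 (array([367.4, 303.6]), array([117.5,  34.4]), 6.98) 38.1 [[309.7, 282.9], [425.5, 321.7]]
side blade 61 (array([443.5, 313.4]), array([30.6, 22.8]), 3.52) 23.2 [[428.9, 302.2], [458.7, 324.1]]
left 20 [555.  24.  41.]
right 124 [ 588. -145.   40.]
blade line [  0.8883587    0.45915005 443.24603    311.24454   ]
top readertop 3104 (array([601. , -50.1]), array([130.5, 121.1]), 80.25) 63.1 [[536.5, -117.4], [663.5, 17.3]]
top docktop 782 (array([366.3, 303.1]), array([118. ,  31.5]), 7.35) 36.5 [[308.6, 282.7], [422.8, 322.6]]
top blade 110 (array([443.1, 313.1]), array([28.4, 18.5]), 6.5) 21.1 [[429.6, 303.0], [456.2, 323.3]]
left 132 [664.  36.  27.]
right 45 [ 587. -142.   40.]
blade line [9.6120101e-01 2.7584881e-01 4.4299088e+02 3.1285556e+02]
```

The side view shows the reader at about (392,312), the brown vial at (405,355), and the dock at (225,240) with the blade at (262,236). The top view shows the dock at (228,310) with the blade at (222,268), the reader at (390,210), and the vials at (349,182) and (428,219). The depth data agrees with both: the dock is at (366.8,303.3) with yaw 7.2°, and the reader is at (602,-49.5) with yaw -9.9°. Next I'll draw the spatula out.

```bash
cat >> h.py <<'E'
from scipy.spatial.transform import Rotation as Ro
def quat(yaw,pitch=0,flip=False):   # tool x along the spatula, tip raised by pitch (deg)
    R=Ro.from_euler("ZY",[yaw,-pitch],degrees=True)*Ro.from_euler("x",180,degrees=True)
    if flip: R=R*Ro.from_euler("z",180,degrees=True)
    q=R.as_quat(); return np.r_[q[3],q[:3]]
def at(o,yaw,x,y=0):
    c,s=np.cos(np.radians(yaw)),np.sin(np.radians(yaw)); return np.array([o[0]+c*x-s*y,o[1]+s*x+c*y])
D=((366.8,303.3),7.2)
RD=((602,-49.5),-9.9)
def st():
    s=monitor.read_state(); print("t",round(s["clock"],2),np.round(s["position"],1),"F",np.round(s["ft_force"],1),"w",round(s["width"],1),"g",round(s["grasp_force"],1),"q",np.round(s["qpos"],2)); return s
E
python3 - <<'E'
from h import *
for fl in(0,1):
  for o,x,z in((D,80,26),(D,215,13),(RD,-118,60),(RD,-73,150)):
    q=solve_ik(list(at(*o,x))+[z],quat(o[1],0,fl)); print(fl,x,None if q is None else np.round(q,2))
E
```

```text
0 80 [ 0.4   0.26  1.93 -0.    0.95  1.85]
0 215 [ 0.35  0.52  1.6  -0.    1.02  1.79]
0 -118 [-0.29  0.07  2.07 -0.    1.    1.45]
0 -73 [-0.28  0.04  1.91 -0.    1.19  1.46]
1 80 [ 0.4   0.26  1.93 -0.    0.95 -1.29]
1 215 [ 0.35  0.52  1.6  -0.    1.02 -1.35]
1 -118 [-0.29  0.07  2.07 -0.    1.   -1.69]
1 -73 [-0.28  0.04  1.91 -0.    1.19 -1.68]
```

Run:
```python
from h import *
q=quat(D[1],0,1); p=lambda x,z:list(at(*D,x))+[z]
ctrl.reach(p(80,160),q); grip(50); ctrl.line_to(p(80,26),max_speed=120); st()
grip(0); st()
ctrl.line_to(p(215,26),max_speed=80); st()
save(grab_frame("side"),"s1.png",(180,180,200,150))
r=ctrl.line_to(p(215,14),max_speed=40,max_force=8); print(r);s=st()
f=grab_frame("top"); 
m=finder.silhouettes("spatula","top")
for d in m[:2]:
    P=cloud(f)[d["pixels"]];print(d["p"],d["bbox"],len(P),np.round(np.nanmedian(P,0)))
```

```text
t 6.38 [446.9 313.6  26.9] F [ 0.2 -0.1 -0.5] w 50.0 g 0.0 q [ 0.4   0.26  1.93  0.    0.95 -1.29]
t 7.01 [446.2 313.5  26.1] F [-0.7  0.1 -0.8] w 17.0 g 29.9 q [ 0.4   0.26  1.93  0.    0.95 -1.29]
t 8.85 [579.7 330.3  26. ] F [-0.2 -0.8 -1. ] w 17.3 g 29.9 q [ 0.35  0.5   1.6   0.    1.04 -1.35]
False
t 9.35 [579.8 330.2  13.6] F [-0.7  0.2  0.1] w 16.9 g 29.9 q [ 0.35  0.52  1.6  -0.    1.02 -1.35]
```

View pics/s1.png

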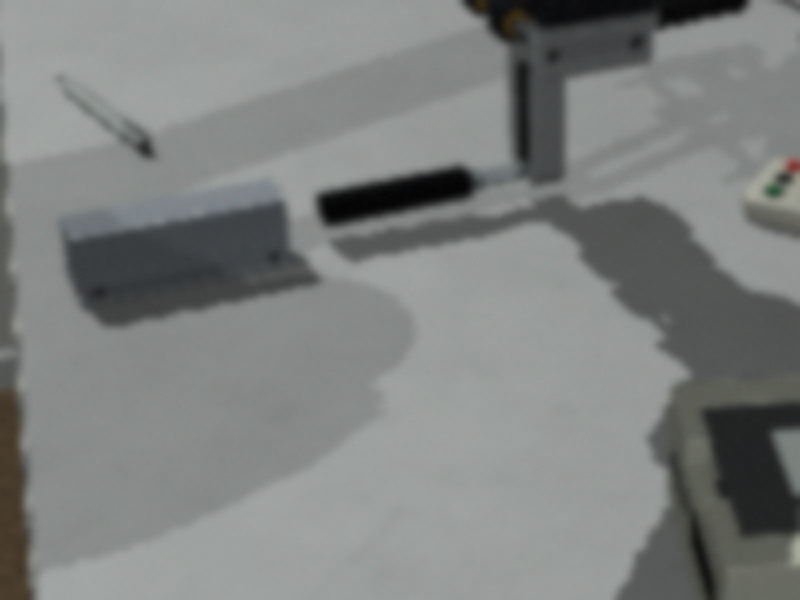

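The spatula is fully out of the dock and held level by the blade. In this crop the handle is at about (395,195) and the dock's open end at about (285,215). I'll release it and measure where it lies.

```bash
cat >> h.py <<'E'
def spat(c):
    f=grab_frame(c);W=cloud(f);out=None
    for d in finder.silhouettes("spatula",c)[:1]:
        m=d["pixels"]&(W[...,2]>4)&(W[...,2]<40); P=W[m]
        print(c,round(d["p"],2),d["bbox"],len(P),rect(P),"z",np.round(np.percentile(P[:,2],[50,90]),1))
    return f
E
python3 - <<'E'
from h import *
p=lambda x,z:list(at(*D,x))+[z]
grip(35); ctrl.hold(0.2); ctrl.line_to(p(215,130)); ctrl.reach(p(40,230),quat(D[1],0,1)); st()
for c in("top","side"):
    f=spat(c);W=cloud(f);x,y,z=W[...,0],W[...,1],W[...,2]
    P=W[(x>430)&(x<530)&(y>285)&(y<350)&(z>9)&(z<25)];print("handle",len(P),rect(P),np.round(np.median(P[:,2]),1))
    P=W[(x>530)&(x<620)&(y>295)&(y<360)&(z>4)&(z<25)];print("blade",len(P),rect(P),np.round(np.median(P[:,2]),1))
    save(f,"r_"+c+".png",(150,180,200,150))
E
```

```text
t 11.9 [406.7 308.2 229.2] F [ 0.4 -0.1 -0.8] w 35.3 g 0.0 q [ 0.43 -0.1   1.9  -0.    1.34 -1.27]
top 0.75 [216.9, 216.7, 10.1, 54.8] 431 (array([529.5, 322. ]), array([125.1,  18.8]), 6.47) z [12.6 16.6]
handle 221 (array([498.5, 318.9]), array([62.7, 18.7]), 5.49) 14.7
blade 217 (array([570.9, 313.9]), array([55.3, 93.3]), 62.39) 8.2
side 0.91 [259.1, 224.1, 58.2, 16.7] 415 (array([519.7, 322.1]), array([143.8,  23.1]), 6.65) z [11.4 16.9]
handle 223 (array([488.8, 319. ]), array([82. , 22.3]), 7.95) 15.6
blade 127 (array([560.5, 325.7]), array([62. , 20.9]), 7.49) 10.4
```

View pics/r_top.png

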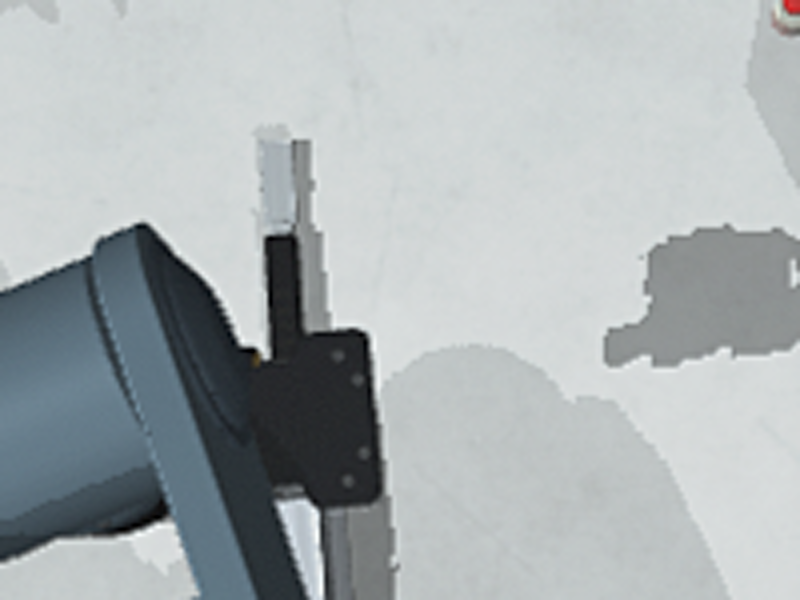

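It lies flat and free: in the crop the tip is at (272,130) and the handle at (285,290). Its tip comes out at about (591.7,330.8) with yaw 6.8°. Next I'll take the handle and carry it to the front of the notch.

```bash
cat >> h.py <<'E'
G=90.  # tip distance ahead of the grasp (spatula x -15)
E
python3 - <<'E'
from h import *
S=((591.7,330.8),6.8); g=at(*S,-G); q=quat(S[1],0,1)
ctrl.reach([*g,120],q); ctrl.line_to([*g,13.5],max_speed=120); grip(0); st()
ctrl.line_to([*g,130]); 
p=list(at(*RD,-60-G-25))+[130]; ctrl.reach(p,quat(RD[1],0,1)); st()
for c in("top","side"):
    f=grab_frame(c);W=cloud(f)
    x,y,z=W[...,0],W[...,1],W[...,2]
    # reader-frame coordinates
    cc,ss=np.cos(np.radians(RD[1])),np.sin(np.radians(RD[1]));dx,dy=x-RD[0][0],y-RD[0][1]
    X=cc*dx+ss*dy;Y=-ss*dx+cc*dy
    m=(X>-130)&(X<-70)&(abs(Y)<40)&(z>95)&(z<150);
    for a in range(-130,-70,8):
        k=m&(X>=a)&(X<a+8)
        if k.sum()>3: print(c,a,k.sum(),"Y",np.round(np.percentile(Y[k],[2,50,98]),1),"z",np.round(np.median(z[k]),1))
    print("Xmax",np.percentile(X[m],99))
    k=(abs(Y)<80)&(abs(X)<75)&(z>60)&(z<69);print(rect(W[k]),np.median(z[k]))
    # notch: missing top points in the front rim
    k=(X>-59)&(X<-51)&(abs(Y)<40)
    print("notch Y of low points",np.round(np.percentile(Y[k&(z<58)&(z>45)],[5,50,95]),1) if (k&(z<58)&(z>45)).any() else None,np.median(z[k&(abs(Y)<12)]))
    save(f,"i_"+c+".png",(320,160,130,98) if c=="top" else (300,220,160,120))
E
```

```text
t 14.19 [502.8 320.4  14.2] F [-0.3 -0.3  4.3] w 17.5 g 30.0 q [ 0.38  0.38  1.8   0.    0.96 -1.31]
t 16.43 [429.9 -19.  130. ] F [-1.   0.6 -0.4] w 17.5 g 30.0 q [-0.31 -0.19  2.17  0.    1.16 -1.71]
Xmax -85.66429383145854
(array([600.9, -50. ]), array([130.2, 121.4]), 79.97) 63.18827677961258
notch Y of low points [-18.6  -2.5  16.8] 51.42131911852948
side -130 42 Y [-10.   -1.7   9.3] z 125.9
side -122 37 Y [-9.8 -1.7  8.3] z 125.7
side -114 39 Y [-9.6 -1.2  6.3] z 125.8
side -106 41 Y [-10.2  -1.9   9.8] z 126.0
side -98 37 Y [-8.6 -1.3  8.4] z 126.0
side -90 28 Y [-9.7 -1.5  8. ] z 126.0
Xmax -84.6680389276497
(array([602.7, -48.4]), array([133.7, 120. ]), 80.1) 64.73846040119895
notch Y of low points [-24.8   9.1  29.3] 51.54433008014996
```

View pics/i_side.png

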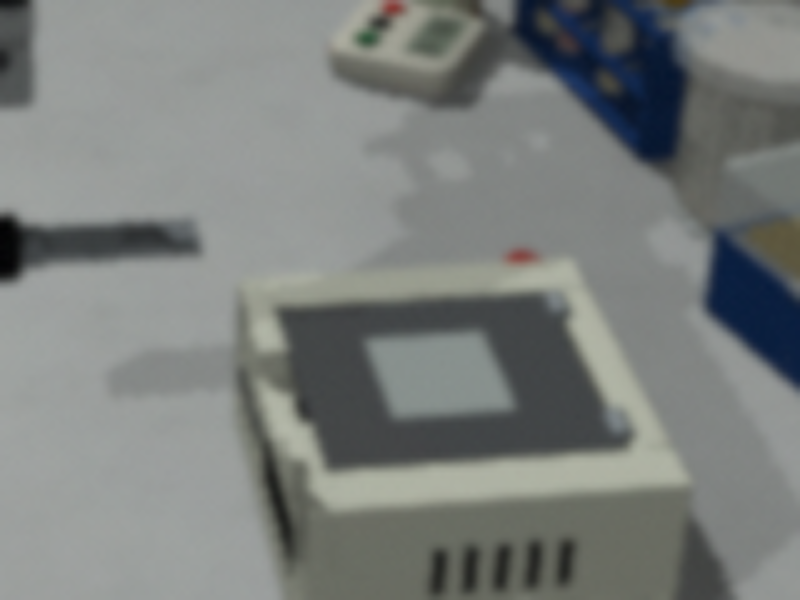

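The crop shows the blade level in front of the reader, with its tip at (200,238). The notch is in the front rim at about (280,370), and the cover is closed. Depth puts the blade tip at reader x of about -85, about 2 mm to the right of the notch centre. I'll feel for the ledge, then insert.

Run:
```python
from h import *
p=lambda x,z:list(at(*RD,x,1.5))+[z]
ctrl.line_to(p(-146,80)); ctrl.line_to(p(-146,66),max_speed=60); ctrl.hold(.2); st()
r=ctrl.line_to(p(-146,54),max_speed=15,max_force=2.5); s=st(); print("touch",r)
z=s["position"][2]
ctrl.line_to(p(-146,z+1.7),max_speed=20); ctrl.hold(.1); st()
r=ctrl.line_to(p(-119,z+1.7),max_speed=40,max_force=6); print("blocked",r); s=st()
c=RD; d=np.array(s["position"][:2])-RD[0]; a=np.radians(RD[1]); print("X",d@[np.cos(a),np.sin(a)])
for c,b in(("side",(300,220,160,120)),):
    save(grab_frame(c),"j.png",b)
```

```text
t 17.64 [458.6 -23.   66.3] F [-0.   0.1 -0.9] w 17.9 g 30.0 q [-0.3  -0.    2.13 -0.    1.01 -1.7 ]
t 18.22 [458.4 -23.   57.5] F [0.2 0.3 2.9] w 17.3 g 30.0 q [-0.3   0.01  2.14 -0.    0.99 -1.7 ]
touch True
t 18.57 [458.  -22.8  58.9] F [-0.2  0.9 -0.6] w 17.9 g 30.0 q [-0.3   0.01  2.14 -0.    1.   -1.7 ]
blocked False
t 19.39 [484.8 -27.5  59.1] F [ 0.   0.1 -1.2] w 17.6 g 30.0 q [-0.29  0.07  2.07 -0.    1.   -1.69]
X -119.2230450416399
```

View pics/j.png

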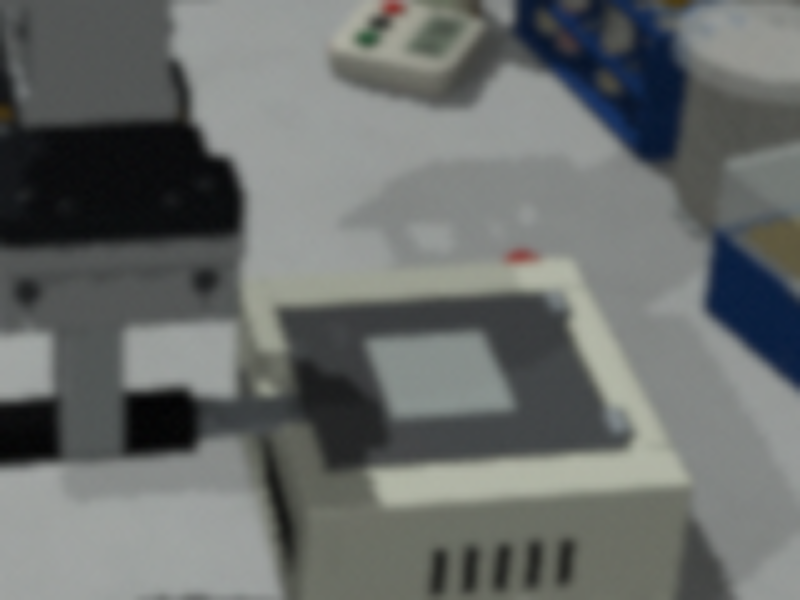

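The blade went into the gap unblocked; in the crop it disappears under the cover at (298,410). Now I'll lever about the ledge and start the swing, checking the cover angle as it goes.

```bash
cat >> h.py <<'E'
def rf(W):
    a=np.radians(RD[1]);dx,dy=W[...,0]-RD[0][0],W[...,1]-RD[0][1]
    return np.cos(a)*dx+np.sin(a)*dy,-np.sin(a)*dx+np.cos(a)*dy,W[...,2]
def pose(X,Z,ph,sp=60,f=None):
    return ctrl.line_to([*at(*RD,X,1.5),Z],quat(RD[1],ph,1),max_speed=sp,max_force=f)
def lever(ph,**k):
    c,s=np.cos(np.radians(ph)),np.sin(np.radians(ph)); return pose(-60-59*c-5.7*s,52-59*s+5.7*c,ph,**k)
def swing(th,r,ph,**k):
    c,s=np.cos(np.radians(ph)),np.sin(np.radians(ph))
    tx,tz=46-r*np.cos(th)-6*np.sin(th),64+r*np.sin(th)-6*np.cos(th)
    return pose(tx-90*c-2.7*s,tz-90*s+2.7*c,ph,**k)
def cover(name=None):
    for c in("side","top"):
        f=grab_frame(c);W=cloud(f)
        if name and c=="side": save(f,name,(300,200,160,120))
        for d in finder.silhouettes("cover",c)[:1]:
            X,Y,Z=rf(W[d["pixels"]]);k=(abs(Y)<50)&(X>-70)&(X<70)&(Z>56)
            if k.sum()<30: continue
            P=np.stack([X[k],Y[k],Z[k]],1).astype(np.float64)
            for _ in range(3):
                n=np.linalg.svd(P-np.median(P,0),full_matrices=False)[2][2]; e=abs((P-np.median(P,0))@n); P=P[e<4]
            print(c,"cover",round(d["p"],2),len(P),"th~",round(float(np.arctan2(abs(n[0]),abs(n[2]))),3),"zmax",round(P[:,2].max(),1),"Xmin",round(P[:,0].min(),1))
E
python3 - <<'E'
from h import *
for a in(0,5,10,15,20): lever(a,sp=35); s=st() if a%10==0 else 0
ctrl.hold(.15); cover("k.png"); st()
E
```

```text
t 19.69 [485.1 -27.6  58. ] F [-2.7  1.2  2.8] w 17.7 g 30.0 q [-0.29  0.07  2.07 -0.    0.99 -1.69]
t 20.29 [484.4 -27.4  47.4] F [-2.   1.2  1.9] w 17.7 g 30.0 q [-0.3  -0.01  2.19  0.03  0.79 -1.72]
t 20.89 [486.4 -27.8  37.2] F [-0.2  0.2  0.3] w 17.1 g 30.0 q [-0.32 -0.06  2.3   0.09  0.57 -1.79]
side cover 0.77 1885 th~ 0.108 zmax 77.3 Xmin -49.2
top cover 0.8 1642 th~ 0.109 zmax 77.6 Xmin -51.2
t 21.24 [487.2 -28.   37.6] F [ 0.3 -0.2  0.5] w 17.7 g 30.0 q [-0.32 -0.07  2.3   0.09  0.56 -1.79]
```

View pics/k.png

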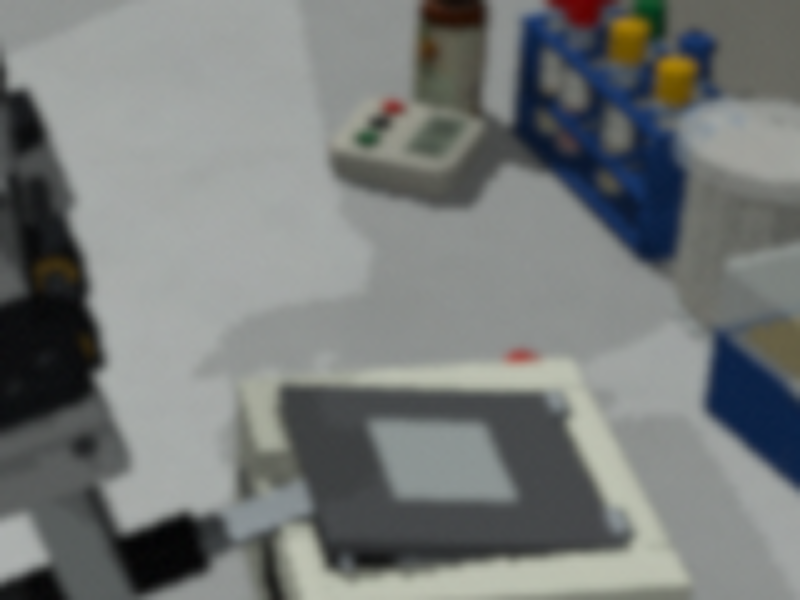

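The cover is ajar by about 0.108 rad: in the crop its front edge stands up at (310,500) with the blade under it. I'll keep swinging it open.

Run:
```python
from h import *
swing(.13,76,20,sp=50)
for t,r in((.22,78),(.35,80),(.5,80)): swing(t,r,20,sp=60)
st(); cover()
```

```text
t 22.44 [492.6 -29.   70. ] F [ 0.7 -0.8 -1.3] w 17.5 g 30.0 q [-0.32 -0.13  2.28  0.08  0.64 -1.77]
side cover 0.68 1879 th~ 0.107 zmax 76.5 Xmin -49.5
top cover 0.74 1656 th~ 0.112 zmax 77.3 Xmin -50.8
```

Run:
```python
from h import *
f=grab_frame("side");save(f,"l.png",(270,190,180,135)); W=cloud(f);X,Y,Z=rf(W)
for a in range(-120,-30,8):
    k=(X>=a)&(X<a+8)&(abs(Y)<12)&(Z>20)&(Z<115)
    if k.sum()>2: print(a,k.sum(),np.round(np.percentile(Z[k],[10,50,90]),1),np.round(np.median(Y[k]),1))
```

```text
-120 6 [ 56.9  96.7 105. ] -8.6
-112 23 [58.9 83.8 93.2] 9.9
-104 59 [58.2 70.1 71.3] -5.9
-96 67 [59.7 69.8 71.8] -6.6
-88 65 [59.8 69.5 71.9] -6.6
-80 41 [59.6 67.4 70.7] -4.6
-72 37 [63.8 65.3 67.3] -2.4
-64 94 [31.3 52.8 66.1] -2.0
-56 61 [52.9 65.6 73.9] -0.5
-48 40 [74.  74.9 75.6] 0.2
-40 51 [24.9 73.8 74.9] 2.0
-32 57 [31.3 72.7 73.6] 0.9
```

View pics/l.png

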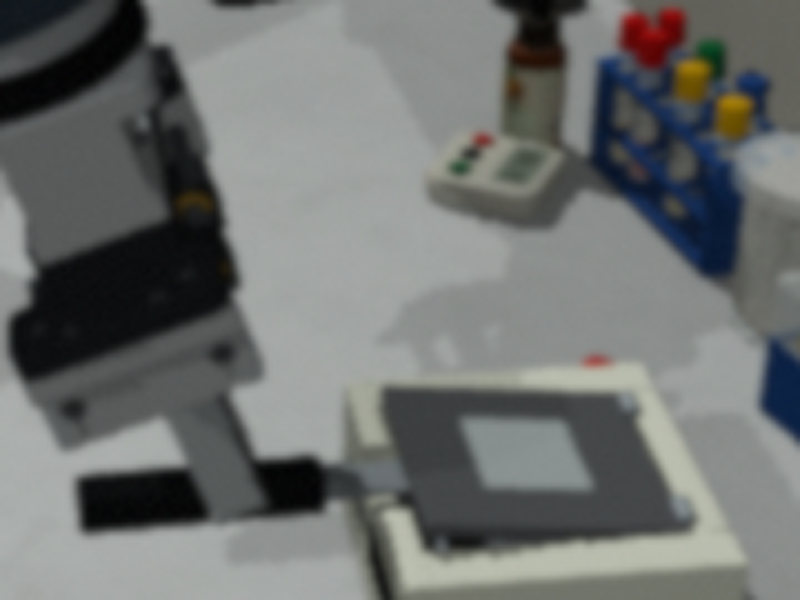

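The picture shows the spatula has slipped in pitch in the grip: the handle is level at (200,495) while the tool is tilted 20°. The tip is still under the cover, which holds at 0.107 rad. Tip-lifting puts too much moment on the pads. I'll instead carry the cover's front edge on the blade close to the ferrule, keeping the spatula pitched down roughly parallel to the cover, and I'll check IK for that first.

```bash
cat >> h.py <<'E'
REL=-19.
def edge(th,Lc,dl=.1,dz=0,go=True,sp=60,mx=9):
    ph=-min(np.degrees(th+dl),mx) if mx<90 and mx!=9 else -np.degrees(th+dl)
    c,s=np.cos(np.radians(ph)),np.sin(np.radians(ph))
    E=np.array([46-96*np.cos(th)-6*np.sin(th),64+96*np.sin(th)-6*np.cos(th)+dz])
    pv=E-Lc*np.array([c,s]); tp=ph-REL; a=np.radians(tp)
    t=pv-6.5*np.array([np.sin(a),-np.cos(a)])
    if go: return pose(t[0],t[1],tp,sp)
    q=solve_ik([*at(*RD,t[0],1.5),t[1]],quat(RD[1],tp,1)); return np.round(t,1),round(tp,1),None if q is None else np.round(q,2)
E
python3 - <<'E'
from h import *
for th in(.1,.3,.6,.9,1.1,1.3,1.4): print(th,*edge(th,50,go=False))
E
```

```text
0.1 [-100.   84.] 7.5 [-0.29 -0.01  2.1   0.02  0.91 -1.7 ]
0.3 [-93.1 112.6] -3.9 [-0.28  0.09  1.94 -0.01  1.18 -1.68]
0.6 [-72.5 151.5] -21.1 [-0.26  0.28  1.68 -0.03  1.55 -1.65]
0.9 [-41.4 182.6] -38.3 [-0.25  0.51  1.39 -0.05  1.91 -1.65]
1.1 [-16.  197.6] -49.8 [-0.24  0.67  1.2  -0.06  2.14 -1.65]
1.3 [ 11.7 207.3] -61.2 [-0.24  0.84  1.   -0.08  2.37 -1.66]
1.4 [ 26.2 210. ] -66.9 [-0.24  0.93  0.9  -0.1   2.48 -1.67]
```

Run:
```python
from h import *
edge(.1,60,dl=.05,dz=-4); edge(.1,50,dz=-3); 
for t in(.14,.22,.31,.4): edge(t,50)
st(); cover("m.png")
```

```text
t 24.75 [516.1 -32.9 125.8] F [ 0.2 -0.5 -0.8] w 17.9 g 30.0 q [-0.27  0.15  1.86 -0.02  1.31 -1.67]
side cover 0.85 1509 th~ 0.394 zmax 103.4 Xmin -44.0
```

View pics/m.png

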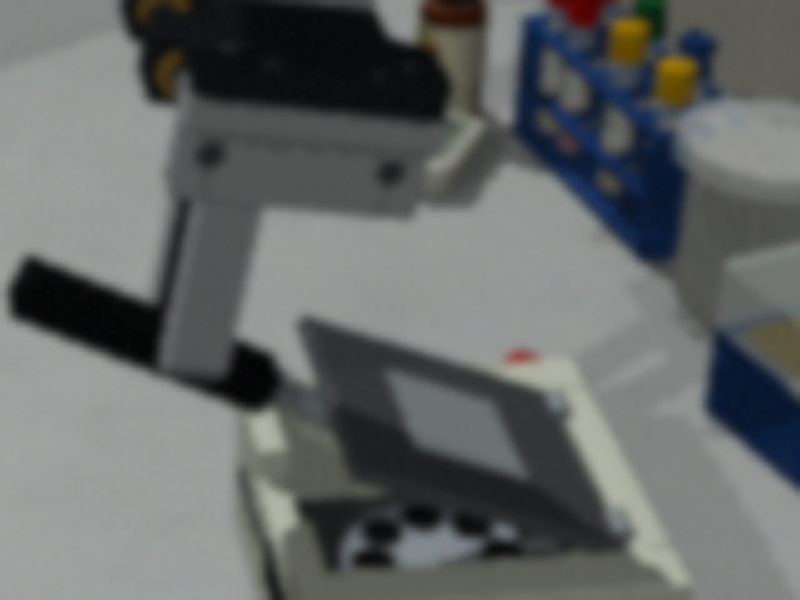

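The new mode works: in the crop the cover stands at 0.394 rad with the blade under its edge at (325,410), and the gripper is well clear. I'll continue the swing.

Run:
```python
from h import *
for t in(.5,.6,.7,.8): edge(t,50)
st(); cover()
for t in(.9,1.0,1.1): edge(t,50)
st(); cover("n.png")
```

```text
t 26.52 [550.2 -38.9 172.9] F [-1.1  0.2 -2.3] w 17.7 g 30.0 q [-0.25  0.43  1.49 -0.04  1.79 -1.65]
side cover 0.32 85 th~ 0.075 zmax 68.4 Xmin -20.8
top cover 0.42 156 th~ 0.971 zmax 132.8 Xmin -60.8
t 27.89 [586.4 -45.2 197.3] F [-2.2  0.2 -2.2] w 17.6 g 30.0 q [-0.24  0.67  1.2  -0.06  2.14 -1.65]
side cover 0.53 296 th~ 1.085 zmax 159.4 Xmin -5.4
```

View pics/n.png

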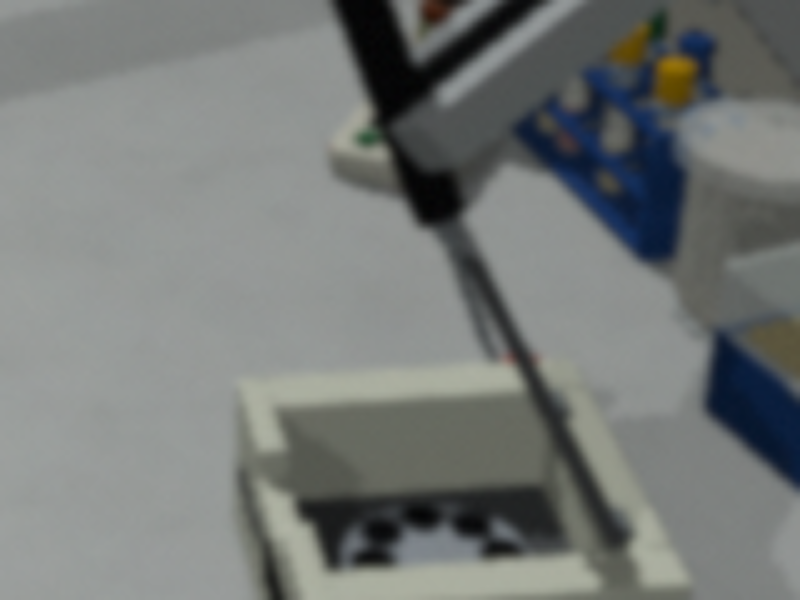

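The cover is at about 1.09 rad; in the crop the blade lies along its underside from (450,240) down. Before the last part I'll check the clearance between the wrist and whatever stands behind the reader.

Run:
```python
from h import *
for c in("side","top"):
    W=cloud(grab_frame(c));x,y,z=[W[...,i] for i in range(3)]
    for z0 in range(30,520,50):
        k=(z>z0)&(z<z0+50)&(y>-200)&(y<110)&(x>590)&(x<1000)
        h=np.histogram(x[k],np.arange(590,1000,30))[0]; print(c,z0,h)
```

```text
side 30 [1109 1056  386    0    0 1008 1380  901  594    0 1701  827    0]
side 80 [  98   50    0    0    0    0  345  286   57    0 2023 1371    0]
side 130 [ 214    0    0    0    0    0    2  176    9    0 2482 1546    0]
side 180 [ 544   38    0    0    0    0    0  131    0    0 2369 1680    0]
side 230 [ 160 1172  837  103    0    0    0    0    0    0 2361 1297    0]
side 280 [  15  935 1299 1073  509  164    8    0    0    0 1864  531    0]
side 330 [   0   49  330  861 1090 1020  689  209    0    0 1300  344    0]
side 380 [ 842 1018 1362 1077 1087 1135  747  185    0    0 2174  911    0]
side 430 [1124  956  689  418   95    0    0    0    0    0 2378 1273    0]
side 480 [201  31   0   0   0   0   0   0   0   0 434 204   0]
top 30 [136 130 145   0   0 217 544 671 317   1 311 493   6]
top 80 [  0   9   0   0   0   1 134 168  60   0 336 574   4]
top 130 [  0   0   0   0   0   0   0   1   0   0 320 645   7]
top 180 [  0   0   0   0   0   0   0   2   0   0 400 758   5]
top 230 [   1    9   35  151   23    0    0    0    0    0 1238  917   10]
top 280 [   7  186  344   80    0    0    0    0    0    0 1747  790    0]
top 330 [  0   0   0   0   0 155  42   2   0   0 803   1   0]
top 380 [   0    4  214  260  184 1418 1422  500    5    0    0    0    0]
top 430 [ 292  810 1001 1077  467    2    0    0    0    0    0    0    0]
top 480 [890 220   0   0   0   0   0   0   0   0   0   0   0]
```

The wrist reaches x≈815 and the wall is at about 890, so I'll finish to about 1.32 rad with little extra tool pitch.

Run:
```python
from h import *
for t,d in((1.17,.06),(1.24,.02),(1.3,-.01),(1.33,-.02)): edge(t,50,dl=d,sp=50)
ctrl.hold(.2); st(); cover()
W=cloud(grab_frame("side"));x,y,z=[W[...,i] for i in range(3)]
k=(z>300)&(z<430)&(y>-200)&(y<110)&(x>590)&(x<870);print(np.percentile(x[k],99.5))
X,Y,Z=rf(W);k=(abs(Y+40)<6)&(X>0)&(X<60)&(Z>70)&(Z<165);
print(k.sum(),np.degrees(np.arctan(1/abs(np.polyfit(Z[k],X[k],1)[0])))) if k.sum()>10 else 0
```

```text
t 29.57 [611.8 -49.7 207.6] F [-2.1  0.8 -2.2] w 17.3 g 30.0 q [-0.24  0.79  1.05 -0.07  2.28 -1.66]
side cover 0.59 525 th~ 1.335 zmax 158.8 Xmin 17.3
855.0982833652023
250 75.7807584006592
```

The cover is at about 1.33 rad. I'll back out along the path I came in by, hold the spatula in front of the reader, and measure its pitch in the grip.

Run:
```python
from h import *
for t in(1.15,.9,.6,.4): edge(t,52,sp=110)
edge(.35,115,sp=110); pose(-175,125,19,110); st(); cover()
f=grab_frame("side");W=cloud(f);X,Y,Z=rf(W);save(f,"o.png",(270,190,180,135))
for a in range(-228,-70,10):
    k=(X>=a)&(X<a+10)&(abs(Y)<14)&(Z>85)&(Z<150)
    if k.sum()>2: print(a,k.sum(),np.round(np.percentile(Z[k],[10,50,90]),1))
```

```text
t 32.96 [430.8 -18.4 126. ] F [-0.  -0.4 -0. ] w 17.7 g 30.0 q [-0.34 -0.44  2.39  0.07  0.86 -1.78]
side cover 0.7 718 th~ 1.332 zmax 158.8 Xmin 17.1
top cover 0.45 125 th~ 1.37 zmax 160.2 Xmin 15.9
-228 94 [114.6 124.2 127.1]
-218 91 [115.  123.7 127.5]
-208 93 [114.8 125.  127.5]
-198 92 [116.  124.8 127.5]
-188 25 [112.2 117.9 124.7]
-178 31 [115.  142.4 147.2]
-168 86 [114.6 126.9 133.9]
-158 86 [115.3 124.9 128. ]
-148 84 [115.9 124.2 127.9]
-138 49 [118.5 121.6 123.1]
-128 46 [119.8 120.9 121.5]
-118 51 [119.1 120.8 121.7]
-108 47 [119.8 120.9 121.7]
-98 48 [119.4 121.  122. ]
-88 19 [120.  121.1 121.8]
```

View pics/o.png

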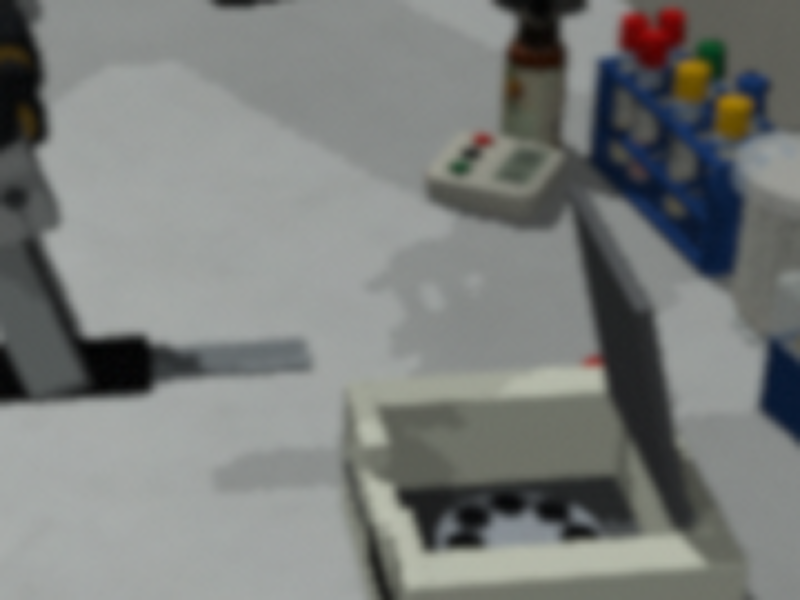

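The picture shows the cover standing open at (625,350), and the spatula level at (180,365) and clear of the reader. Its underside is about 15.3 mm below the TCP, so I'll lay it down here.

Run:
```python
from h import *
pose(-180,30,19,110); ctrl.hold(.15); print(pose(-180,14.5,19,15,4)); st()
grip(45); ctrl.hold(.2); pose(-185,150,19,120); ctrl.hold(.3); s=st(); cover()
f=spat("side"); W=cloud(f);X,Y,Z=rf(W)
for a in range(-250,-80,12):
    k=(X>=a)&(X<a+12)&(abs(Y)<14)&(Z>3)&(Z<40)
    if k.sum()>2: print(a,k.sum(),np.round(np.percentile(Z[k],[50,90]),1))
spat("top")
for c in("side","top"):
  for n in("vial_1","vial_4","timer"):
    for d in finder.silhouettes(n,c)[:1]: print(c,n,round(d["p"],2),d["bbox"])
```

```text
True
t 35.27 [424.9 -17.   15.4] F [-0.7  0.4  3.7] w 17.5 g 30.0 q [-0.34 -0.17  2.45  0.11  0.55 -1.83]
t 37.67 [419.8 -16.1 149.6] F [0.5 0.1 0.3] w 45.2 g 0.0 q [-0.35 -0.52  2.4   0.07  0.94 -1.78]
side cover 0.89 732 th~ 1.332 zmax 158.6 Xmin 17.4
top cover 0.73 153 th~ 1.379 zmax 160.0 Xmin 15.5
side 0.66 [247.7, 322.4, 81.7, 15.0] 941 (array([441.7, -21.1]), array([ 20.6, 144.5]), 80.3) z [12.5 17. ]
-238 73 [15.2 17.2]
-226 94 [15.2 16.7]
-214 93 [15.2 17.4]
-202 96 [15.2 17.1]
-190 90 [15.2 17.3]
-178 96 [15.2 17.1]
-166 92 [15.3 17.3]
-154 82 [13.1 16.8]
-142 61 [10.1 12.5]
-130 58 [ 9.8 11.1]
-118 57 [10.1 11.2]
-106 57 [10.2 11. ]
-94 17 [ 9.5 10.9]
top 0.57 [370.2, 253.8, 12.1, 37.9] 266 (array([470.7, -27.7]), array([18.3, 81.5]), 80.21) z [10.2 16.3]
side vial_1 0.74 [393.5, 337.6, 20.3, 31.6]
side vial_4 0.74 [393.5, 337.6, 20.3, 31.6]
side timer 0.85 [365.7, 220.6, 33.3, 15.2]
top vial_1 0.55 [345.6, 175.4, 9.4, 14.2]
top vial_4 0.55 [345.6, 175.4, 9.4, 14.2]
top timer 0.82 [226.6, 141.9, 38.2, 33.4]
```

The spatula lies flat, the cover is open at about 1.33 rad, and the gripper is clear of everything. Handing in.

```bash
python3 -c "
from h import *
print(workorder.close_job())"
```

```text
the job is handed in; nothing more can be done
None
```

The job is handed in (no verdict was returned): the cover stands open at about 1.33 rad (76°) and the spatula lies flat and released on the desk; the timer and vials looked undisturbed where the cameras showed them.

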